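# Vent a clamped sensor housing with the flat vent key

### The arm

A 6-joint arm with a two-finger parallel gripper is mounted at the origin on the work surface. World frame = base frame: x ahead of the robot, y to its left, z up, the work surface at z = 0. Lengths are in mm, angles in rad, forces in N, time in s.
With the tool pointing down it reaches from about 400 to 825 mm from the base axis. Payload 7 kg.
Tool frame: the origin (TCP) lies between the finger pads, 19 mm behind the fingertips; this is the grasp point; z points along the fingers, y is the line along which they close (so a half turn about z gives the same grasp; the last joint's range is limited). The gripper opens to 88 mm and grips with 3 to 60 N. Pads are 19 mm wide; open, the fingers measure 130 mm over their backs; the gripper's body (78 mm by 193 mm) begins 47 mm behind the grasp point.
Start: joints at [-0.862, 0.359, 0.012, 0, -1.224, -0.288], TCP at [275.703, -616.103, 245.361] pointing down, gripper open.
Joint ranges: [-3.07, 3.07], [-1.43, 2.12], [-1.02, 1.25], [-3.03, 1.67], [-3.05, -0], [-3.03, 3.03]. Speed limits (rad/s): [2.39, 2.39, 3.01, 3.14, 3.14, 3.14].

### API

Orientations are given as a unit quaternion [x, y, z, w].
In Python, from rig import env, claw, solve_ik, sensors, optics, ticket, spotter gives the robot as it stands. The module is installed in compiled form; this text tells all that it offers. Calls block until the motion is done:
- env.move_ptp(position, orientation): joint-space move of the TCP to a pose.
- env.move_straight(position, rotation=None, vel=150, stop_force=None): straight line of the TCP; rotation=None keeps the orientation; vel is the mean speed in mm/s. With stop_force (N) it stops when the force on the tool has changed by that much, and returns True; else False.
- env.goto_joints(angles): joint-space move.
- claw.command_gripper(opening, grip_force=None): finger opening in mm; grip_force is the grip in N (None keeps the last); returns when the fingers have stopped.
- env.wait(seconds).
- solve_ik(position, orientation): joint angles nearest the present ones, or None.
- sensors.sense(): the state.
- optics.camera(name): name is "side" or "top"; returns a dict with "img" (480x640x3 uint8, blue, green, red), "range_z" (480x640 float32, mm along the optical axis (not along the pixel's ray), 0 where there is no reading), "vfov" (degrees; the focal length in pixels is half the picture's height over the tangent of half this angle, whatever the lens; pixels are square), "cx", "cy" (the principal point, pixels), "position" and "orientation" of the camera in the world. Camera axes: x right, y up, looking along -z (the intrinsics and any distortion apply to the point x, -y, -z); pixel columns grow to the right and rows downward; lengths in mm; the calibration is good to about 2 mm. A picture is of the moment at which its call begins.
A pose or a line that the arm cannot do raises env.MotionError and nothing moves.
- ticket.job_done(): hands the job in; it is judged then, once.
Trained networks look in a picture, given as the dict that the camera call returned (one of the last four; its "shot" number tells which), for a name from the list of things; names that differ only in an ending like _2 or _b are one class to them, and where a whole thing is asked for, a point or a joint stands for the part that bears it (a point fixed in the world has none). Each returns a list of dicts, best first, with "conf" (0 to 1); they miss things now and then, are a little off and sometimes report something else, mostly with a low value. They report only what shows in the picture. A call takes as long as a camera call. They do not tell look-alikes from the thing itself.
- spotter.outline_of(label, picture): "region" (480x640 bool, what is visible of it) and "rect" ([left, top, right, bottom] in pixels, round what is visible of it).
The state is a dict: "time_s": time; "joints": joint angles; "joint_velocities": joint speeds; "joint_efforts": joint torques, N m; "tcp_pos": TCP position; "orientation": TCP orientation; "wrist_force": force on the tool from outside, world axes, zero at the start; "moment": the same for the moment, N m; "gripper_width": finger opening in mm; "gripper_force": force on a finger pad.
Only numpy, scipy, OpenCV 4.12 (cv2) and the standard library are available. Lean on these libraries where they do the work, as an engineer would, in place of code of your own. Each camera call takes 0.05 s, during which the arm holds its last target. There are 200 camera calls.

### The job

The sensor housing clamped in the stand has to be vented. Pull the flat vent key (the tool with the flat bar handle and flat blade) up out of the tool rack, pass its blade down through the narrow window in the guard on top of the housing and, without ramming it, press the spring-loaded vent valve underneath well down, about 6 mm of its 8 mm travel. Finish while still gripping the key by its handle with the valve pressed open, and leave the other tools and the things on the bench where they are.

Things in the scene. Friction and masses are not known exactly. Their poses are not given: they have to be found in the camera images.
- key: Vent key, upright in one of the rack's four holes (any). Origin: axis, underside of its round collar (26 mm wide, 4 thick), which rests on the rack's top; z up. Above: black flat bar handle, 12 mm thick along x, 26 wide along y, z = 4 to 89 mm. Below: flat steel blade, 5 mm thick along x, 14 wide along y, 60 long (last 5 mm a 3 by 11 mm nose). Works either way round. About 90 g.
- key_grip (a point): Point on the key's axis in the middle of its handle, 49 mm above the collar's underside and 109 mm above the blade's end; axes as the key's. A good place to grip, closing the fingers along x on the 12 mm thickness.
- key_tip (a point): Centre of the lower end of the key's blade; axes as the key's.
- rack: Fixed aluminium tool rack, 196 mm long (y), 75 deep (x), open front and back. Its top plate (60 mm deep) is 85 mm above the bench, with four round 18 mm holes at y = -67.5, -22.5, 22.5, 67.5 mm, each with one tool hung upright by its collar and turned up to 0.2 rad. The tools reach at most 90 mm above the plate. Origin: on the bench under its centre. Position and yaw vary.
- stand: Fixed stand: dark base plate 200 by 190 mm, four toggle clamps (to 101 mm high) on its diagonals, holding a black sensor housing (68 mm wide) upright; end cap top 118 mm above the bench. On it a steel guard bridge (plate 34 by 51 by 5 mm, a cheek at each y end) spans the valve. Origin: on the bench under the housing's axis; x across the window's width, y along its length. Position and yaw vary.
- window (a point): Centre of the upper mouth of the guard's window, on the housing's axis, 160 mm above the bench; axes as the stand's. The window is a slot through the 5 mm plate, 7 mm wide along x and 16 mm long along y (2 mm more than the blade each way), with a 1 mm chamfer at its mouth. Below it is free space down to the valve.
- valve_top (a point): Centre of the top of the brass vent valve plunger (16 mm diameter), straight below the window; unpressed it lies 26 mm below the window's upper mouth (134 mm above the bench). Moves down with the valve.
- valve (a joint): How far the spring-loaded vent valve is pressed down, in m: 0 at rest, 0.008 at its hard stop; it is open from 0.004. It takes about 3 N to start and 6 N at the stop, and springs back when let go.
- driver: Screwdriver with a round black handle (24 mm), in a hole of the rack; origin at its collar's underside. Leave it.
- hexdriver: Hex driver with a round grey handle (20 mm), in a hole of the rack; origin at its collar's underside. Leave it.
- marker: Marker with a short round black cap (17 mm), in a hole of the rack; origin at its collar's underside. Leave it.
- tube1: Black tube, 60 mm diameter, 150 mm high, standing loose behind the work; origin at its foot. Leave it.
- tube2: A second such black tube, farther back; origin at its foot. Leave it.
- mug: White mug, 80 mm diameter, 95 mm high, near the robot; origin at its foot. Leave it.
- cap: Spare aluminium end cap lying on the left of the bench, 74 mm diameter, 16 mm high; origin under its centre. Leave it.
- bottle: White plastic bottle, 44 mm diameter, 100 mm high, on the right of the bench; origin at its foot. Leave it.
Things that resemble listed ones, but are neither listed nor needed, are in the scene too. Leave any purple or red look-alike of the key alone.

How it is judged (in metres and radians):
On the way, in this order (a step that is already met when the one before it is completed fails the run):
1. the key has been pulled clear of the rack, gripped by its handle (height (world z) of key_tip above 0.095 m and contact force between the fingers and key above 1 N and distance between the grasp point and key_grip below 0.04 m), for 0.1 s.
2. the blade's end has passed down through the guard's window (x of key_tip in the frame of window between -0.003 and 0.003 m and y of key_tip in the frame of window between -0.004 and 0.004 m and z of key_tip in the frame of window below -0.006 m and contact force between the fingers and key above 1 N and distance between the grasp point and key_grip below 0.04 m), for 0.1 s.
At the end, for the whole second after the job is handed in: The robot is gripping the key by its handle (tool centre within 40 mm of the handle's middle), the blade stands down through the window (end within 3 by 4 mm of the window's axis and at least 28 mm below its mouth, key within 0.12 rad of upright), and the valve is held pressed more than 4 mm (contact force between the fingers and key above 1 N and distance between the grasp point and key_grip below 0.04 m and x of key_tip in the frame of window between -0.003 and 0.003 m and y of key_tip in the frame of window between -0.004 and 0.004 m and z of key_tip in the frame of window below -0.028 m and value of joint valve above 0.004 m and angle between the z axis of key and the z axis of stand, either way round below 0.12 rad); the arm keeps its last pose, push and grip.
It fails at once if the key is rammed against the housing, guard or valve with more than 40 N (contact force between key and stand above 40 N).
It fails at once if another tool in the rack is moved more than 30 mm (distance of any of driver, hexdriver, marker from where it was at the start of the episode above 0.03 m).
It fails at once if a tube, the mug, the spare cap or the bottle is moved more than 30 mm (distance of any of tube1, tube2, mug, cap, bottle from where it was at the start of the episode above 0.03 m).
It also fails if it takes over 45 s, if anything falls off the work surface, if the arm or the gripper's body presses on something with over 40 N, if the wrist force passes 120 N, or if a joint passes its speed limit or range.

## Working session

There is one attempt and no reset: what is moved stays moved. The work goes in short steps, each a Python script; the robot and the scene stay as the last script left them, time stands still between calls to the robot, and variables do not carry over. Pictures are saved under pics/ and viewed, at most 10 in all, crops included, and the job is handed in when it is done.

```bash
mkdir -p pics; cat > h.py <<'E'
import numpy as np, cv2, pickle
from scipy.spatial.transform import Rotation as R
from rig import env, claw, solve_ik, sensors, optics, ticket, spotter
def K(p):
    h,w=p["img"].shape[:2]; return h/2/np.tan(np.radians(p["vfov"])/2)
def world(p,u,v,z=None):
    """pixels -> world using depth, or plane height z"""
    u=np.asarray(u,float);v=np.asarray(v,float);f=K(p)
    d=np.stack([(u-p["cx"])/f,-(v-p["cy"])/f,-np.ones_like(u)],-1)
    d=R.from_quat(p["orientation"]).apply(d.reshape(-1,3)).reshape(d.shape)
    o=np.array(p["position"])
    if z is None:
        r=p["range_z"][v.astype(int),u.astype(int)]
        return o+d*r[...,None]
    return o+d*((z-o[2])/d[...,2])[...,None]
E
python3 - <<'E'
from h import *
P={}
for n in("side","top"):
    p=optics.camera(n);P[n]=p;cv2.imwrite(f"pics/{n}0.png",p["img"])
    print(n,{k:(v if not isinstance(v,np.ndarray) or v.size<9 else v.shape) for k,v in p.items()})
    for l in("key","rack","stand","driver","hexdriver","marker"):
        for o in spotter.outline_of(l,p)[:4]:
            m=o["region"]&(p["range_z"]>0);v,u=np.nonzero(m)
            w=world(p,u,v) if len(u) else np.zeros((1,3))
            print(l,round(o["conf"],2),o["rect"],np.median(w,0).round(),w.max(0).round())
pickle.dump(P,open("p0.pkl","wb"));print(sensors.sense())
E
```

```text
side {'img': (480, 640, 3), 'range_z': (480, 640), 'vfov': 54.222158991727326, 'cx': 314.15815449904227, 'cy': 233.11204457286718, 'position': array([118.88031051, 818.24126803, 812.38095427]), 'orientation': array([-0.10801009,  0.43731242,  0.86135676, -0.23485358]), 'shot': 1}
key 0.82 [255.3, 281.4, 270.2, 334.1] [544. 273. 128.] [677. 297. 175.]
key 0.73 [221.8, 266.5, 241.6, 320.1] [645. 246.  95.] [781. 258. 152.]
key 0.69 [215.4, 312.7, 231.1, 369.4] [570. 359.  95.] [666. 372. 151.]
key 0.39 [309.6, 258.2, 318.6, 308.1] [490. 152. 130.] [509. 160. 172.]
rack 0.66 [241.5, 282.3, 330.9, 360.4] [515. 218.  13.] [590. 311. 109.]
stand 0.7 [334.9, 183.0, 430.3, 263.6] [ 472. -201.   17.] [614. -15. 163.]
driver 0.63 [308.5, 258.3, 318.6, 296.8] [490. 152. 131.] [509. 160. 172.]
hexdriver 0.82 [272.9, 281.4, 289.5, 324.0] [525. 233. 119.] [631. 240. 163.]
marker 0.63 [292.0, 281.3, 304.3, 323.4] [508. 191.  98.] [582. 199. 133.]
top {'img': (480, 640, 3), 'range_z': (480, 640), 'vfov': 56.98134175486884, 'cx': 320.5999305872024, 'cy': 237.01591896671178, 'position': array([ 349.76
[... 637 characters left out ...]
.58576144e-01,  1.19024258e-02, -2.49485862e-05,
       -1.22410435e+00, -2.88109866e-01]), 'joint_velocities': array([-1.15961254e-03,  3.84996194e-05, -1.61518687e-05, -1.87737704e-03,
        5.04336357e-04, -4.20435665e-04]), 'joint_efforts': array([-6.83988128e-05, -5.82158875e+01,  2.93246663e+01,  7.00106531e+00,
        1.26284329e-02, -4.64591471e-05]), 'tcp_pos': array([ 275.69957006, -616.09891042,  245.37323962]), 'orientation': array([-2.08834029e-01,  9.77951097e-01, -2.40901105e-06,  1.46690912e-05]), 'wrist_force': array([ 0.46262079, -0.21059965, -0.02655427]), 'moment': array([-0.00112737, -0.02047529,  0.01621748]), 'gripper_force': 0.0, 'gripper_width': 87.97576049475194}
```

```bash
python3 - <<'E'
import cv2
a=cv2.imread("pics/side0.png")[165:385,190:450]; b=cv2.imread("pics/top0.png")[215:325,190:440]
cv2.imwrite("pics/side_c.png",cv2.resize(a,None,fx=2.7,fy=2.7,interpolation=cv2.INTER_CUBIC))
cv2.imwrite("pics/top_c.png",cv2.resize(b,None,fx=3.2,fy=3.2,interpolation=cv2.INTER_CUBIC))
E
```

```text
(no output)
```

View pics/side_c.png

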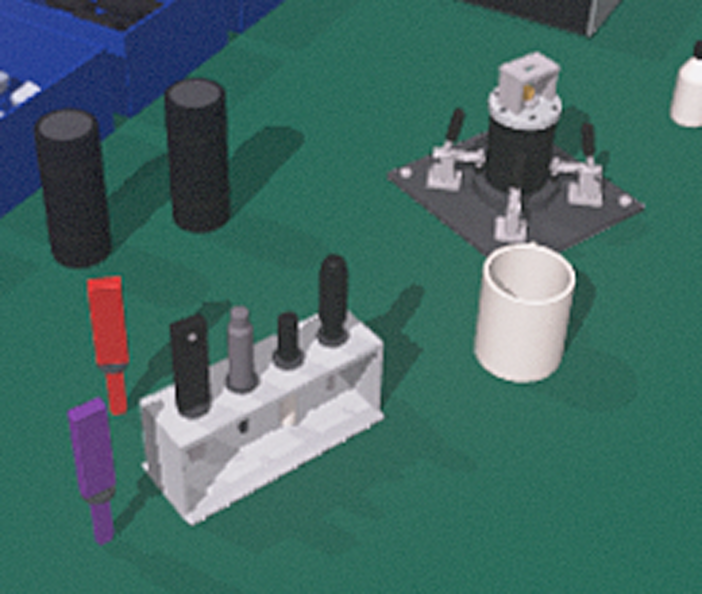

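View pics/top_c.png

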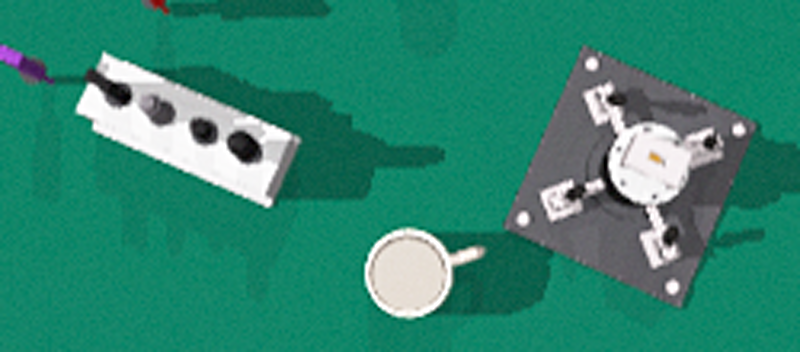

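View pics/side0.png

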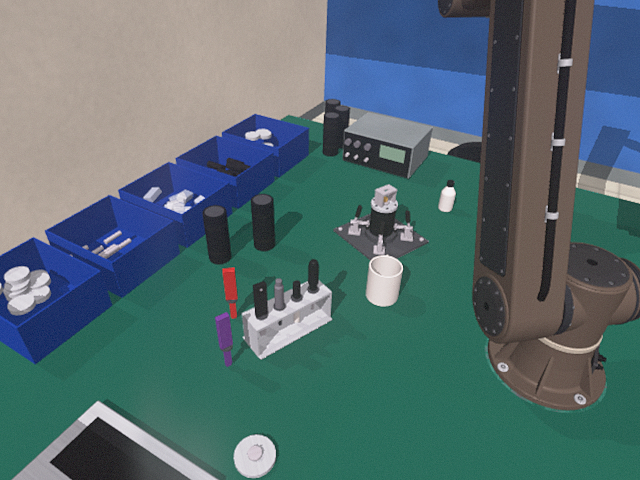

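Black flat handle at side (262,308) / top (226,243) is the key: flat black bar with collar, hanging in the rack. The red (230,293) and purple (223,340) bars are look-alikes outside the rack. The round tools are hexdriver (280,302), marker (298,302) and driver (313,278). Next I measure the key, rack and guard from both views.

```bash
cat > m.py <<'E'
from h import *
from scipy.optimize import least_squares
def cloud(p):
    v,u=np.nonzero(p["range_z"]>0); return world(p,u,v),p["img"][v,u].astype(int)
def rectfit(q,a,b,x0,robust=1.0):
    """fit rectangle outline a(x) by b(y) to xy points on its sides"""
    def res(t):
        c,s=np.cos(t[2]),np.sin(t[2]);d=q-t[:2]
        X=np.abs(c*d[:,0]+s*d[:,1])-a/2;Y=np.abs(-s*d[:,0]+c*d[:,1])-b/2
        return np.where((X>0)&(Y>0),np.hypot(X,Y),np.maximum(X,Y))
    r=least_squares(res,x0,loss="soft_l1",f_scale=robust,x_scale=[1,1,.05]);return r.x,np.abs(r.fun).mean()
E
python3 - <<'E'
from m import *
P=pickle.load(open("p0.pkl","rb"))
def box(q):
    r=cv2.minAreaRect(q[:,:2].astype(np.float32));return [np.round(x,2) for x in r],cv2.boxPoints(r).round(1).tolist()
for n,p in P.items():
    w,c=cloud(p);near=lambda x,y,r:np.hypot(w[:,0]-x,w[:,1]-y)<r
    print("==",n)
    m=near(513,204,130)&(abs(w[:,2]-85)<5)&(c.min(1)>110);q=w[m];print("rack",len(q),np.median(q[:,2]),box(q))
    m=near(540,-160,60)&(abs(w[:,2]-161)<6);q=w[m];print("guard",len(q),np.median(q[:,2]),q[:,:2].mean(0),box(q))
    m=near(540,-160,60)&(abs(w[:,2]-118)<6);q=w[m];print("endcap",len(q),np.median(q[:,2]),cv2.minEnclosingCircle(q[:,:2].astype(np.float32)))
    m=near(540,-160,170)&(abs(w[:,2]-10)<9)&(c.max(1)<115)&(np.ptp(c,1)<28);q=w[m];print("base",len(q),np.median(q[:,2]),box(q))
    m=near(544,273,40)&(w[:,2]>97)&(w[:,2]<185)&(c.max(1)<90);q=w[m];print("key",len(q),q.min(0),q.max(0),np.median(q,0))
    np.save(f"key_{n}.npy",q)
    for y in(0,.2,.4,.6): 
        m2=q[:,2]<168; 
        if m2.sum()>10: print(rectfit(q[m2][:,:2],12,26,[544,273,-y]))
    for nm,(x,y) in dict(purple=(570,359),red=(645,246)).items():
        m=near(x,y,40)&(w[:,2]>20)&(np.ptp(c,1)>60)&(c[:,1]<c[:,2]);q=w[m]
        if len(q):print(nm,q.min(0).round(),q.max(0).round())
E
```

```text
== side
rack 1300 84.2577705377766 ([array([520.34, 206.96]), array([197.61,  63.88]), np.float64(66.52)], [[451.70001220703125, 129.10000610351562], [510.29998779296875, 103.5999984741211], [589.0, 284.8999938964844], [530.4000244140625, 310.29998779296875]])
guard 1 155.55541491597717 [ 506.9470281  -209.74775487] ([array([ 506.95, -209.75]), array([0., 0.]), np.float64(0.0)], [[506.8999938964844, -209.6999969482422], [506.8999938964844, -209.6999969482422], [506.8999938964844, -209.6999969482422], [506.8999938964844, -209.6999969482422]])
endcap 25 117.02468222499851 ((504.13824462890625, -202.65231323242188), 16.941909790039062)
base 1177 7.176571477863035 ([array([ 486.44, -221.45]), array([183.29, 208.7 ]), np.float64(65.81)], [[353.70001220703125, -262.29998779296875], [544.0999755859375, -347.79998779296875], [619.2000122070312, -180.60000610351562], [428.79998779296875, -95.0999984741211]])
key 397 [534.52563772 256.00647224  97.22208649] [557.93156055 283.8470281  175.40964621] [544.14591112 273.31096018 141.59951515]
(array([ 5.47085990e+02,  2.68200606e+02, -5.13266540e-0
[... 1120 characters left out ...]
99877929688, -345.8999938964844], [613.7000122070312, -180.39999389648438], [430.1000061035156, -97.80000305175781]])
key 65 [534.70290289 256.10931639  97.50243536] [555.04117468 282.06480528 177.94877071] [543.03732092 261.7629006  173.10887292]
(array([ 5.46197147e+02,  2.70352126e+02, -5.09412168e-01]), np.float64(0.3357090362735028))
(array([ 5.46197144e+02,  2.70352127e+02, -5.09411840e-01]), np.float64(0.33570896011273715))
(array([ 5.46197145e+02,  2.70352127e+02, -5.09411945e-01]), np.float64(0.33570898452863274))
(array([ 5.46197147e+02,  2.70352125e+02, -5.09412229e-01]), np.float64(0.3357090504652387))
purple [563. 345.  78.] [582. 369. 156.]
red [633. 232.  30.] [660. 254. 155.]
```

```bash
cat >> m.py <<'E'
def down(psi):  # tool down, closing line at yaw psi
    a=(psi+np.pi/2)/2; return [np.cos(a),np.sin(a),0,0]
E
python3 - <<'E'
from m import *
P=pickle.load(open("p0.pkl","rb"))
for n,p in P.items():
    w,c=cloud(p);near=lambda x,y,r:np.hypot(w[:,0]-x,w[:,1]-y)<r
    m=near(486,-221,60)&(w[:,2]>124)&(w[:,2]<170);q=w[m];t=q[abs(q[:,2]-160)<5]
    r=cv2.minAreaRect(t[:,:2].astype(np.float32));print(n,len(t),np.median(t[:,2]),t[:,:2].mean(0),r)
    np.save(f"guard_{n}.npy",q)
    m=near(486,-221,50)&(abs(w[:,2]-118)<4);q=w[m];print("cap",len(q),cv2.minEnclosingCircle(q[:,:2].astype(np.float32)))
for psi in(-.51,-.51+np.pi,-.51-np.pi,-.41,-.41+np.pi):
  for pos in((546.8,269.5,134),(546.8,269.5,330),(486,-221,350),(486,-221,237)):
    j=solve_ik(list(pos),down(psi));print(round(psi,2),pos,None if j is None else np.round(j,2))
E
```

```text
side 147 158.9278305403053 [ 481.43896642 -224.59387815] ((482.207275390625, -224.9287872314453), (55.959381103515625, 37.16978454589844), 62.271888732910156)
cap 199 ((480.4190368652344, -224.57861328125), 38.5743522644043)
top 188 160.95672947918126 [ 480.60999019 -225.69092408] ((481.5063781738281, -225.2223358154297), (51.185646057128906, 34.71875), 65.20359802246094)
cap 211 ((480.705810546875, -224.77728271484375), 36.917537689208984)
-0.51 (546.8, 269.5, 134) [ 0.78  0.34 -0.28  0.   -0.94  1.85]
-0.51 (546.8, 269.5, 330) [ 0.78  0.21 -0.    0.   -1.36  1.85]
-0.51 (486, -221, 350) [-0.06  0.07 -0.12  0.   -1.38  2.69]
-0.51 (486, -221, 237) [-0.06  0.13 -0.31  0.   -1.13  2.69]
2.63 (546.8, 269.5, 134) [ 0.78  0.34 -0.28  0.   -0.94 -1.29]
2.63 (546.8, 269.5, 330) [ 0.78  0.21 -0.    0.   -1.36 -1.29]
2.63 (486, -221, 350) [-0.06  0.07 -0.12  0.   -1.38 -0.45]
2.63 (486, -221, 237) [-0.06  0.13 -0.31  0.   -1.13 -0.45]
-3.65 (546.8, 269.5, 134) [ 0.78  0.34 -0.28  0.   -0.94 -1.29]
-3.65 (546.8, 269.5, 330) [ 0.78  0.21 -0.    0.   -1.36 -1.29]
-3.65 (486, -221, 350) [-0.06  0.07 -0.12  0.   -1.38 -0.45]
-3.65 (486, -221, 237) [-0.06  0.13 -0.31  0.   -1.13 -0.45]
-0.41 (546.8, 269.5, 134) [ 0.78  0.34 -0.28  0.   -0.94  1.95]
-0.41 (546.8, 269.5, 330) [ 0.78  0.21 -0.    0.   -1.36  1.95]
-0.41 (486, -221, 350) [-0.06  0.07 -0.12  0.   -1.38  2.79]
-0.41 (486, -221, 237) [-0.06  0.13 -0.31  0.   -1.13  2.79]
2.73 (546.8, 269.5, 134) [ 0.78  0.34 -0.28  0.   -0.94 -1.19]
2.73 (546.8, 269.5, 330) [ 0.78  0.21 -0.    0.   -1.36 -1.19]
2.73 (486, -221, 350) [-0.06  0.07 -0.12  0.   -1.38 -0.35]
2.73 (486, -221, 237) [-0.06  0.13 -0.31  0.   -1.13 -0.35]
```

```bash
python3 - <<'E'
from m import *
psi=-.51+np.pi; o=down(psi)
env.move_ptp([546.8,269.5,330],o)
claw.command_gripper(50)
hit=env.move_straight([546.8,269.5,134],vel=130,stop_force=8)
s=sensors.sense();print(hit,s["tcp_pos"],s["wrist_force"])
if not hit:
    claw.command_gripper(0,grip_force=40)
    s=sensors.sense();print(s["gripper_width"],s["gripper_force"],s["wrist_force"])
    p=optics.camera("side");cv2.imwrite("pics/grip.png",cv2.resize(p["img"][220:380,190:390],None,fx=4,fy=3.75))
print(s["time_s"])
E
```

```text
False [547.16039883 269.78233373 134.77727314] [0.55560512 0.58129297 0.46685494]
11.823068342474158 39.999239444732666 [ 0.07541167 -0.91998278 -0.3820212 ]
7.1333
```

View pics/grip.png

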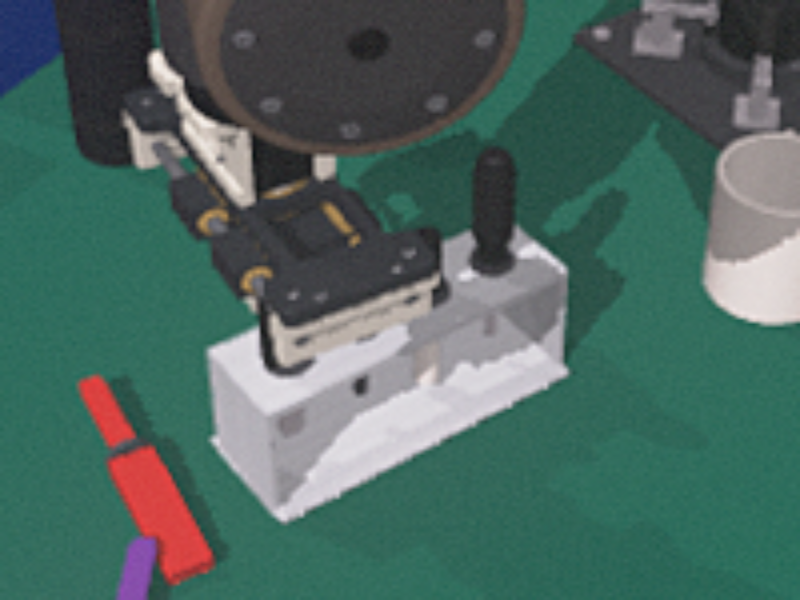

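The key is gripped (11.8 mm wide, 40 N). The picture shows the fingers on the handle at about (350,330), with the red bar lying at (160,500) and the purple one just in view at (140,570). Both look-alikes have toppled. I'll lift the key and check that the listed objects haven't moved.

```bash
python3 - <<'E'
from m import *
x,y,_=sensors.sense()["tcp_pos"]
env.move_straight([x,y,320],vel=120)
s=sensors.sense();print(s["tcp_pos"],s["gripper_width"],s["gripper_force"],s["wrist_force"])
o=down(-.422+np.pi)
env.move_ptp([481.3,-225,315],o)
s=sensors.sense();print(s["time_s"],s["tcp_pos"],s["wrist_force"],s["gripper_width"])
P={n:optics.camera(n) for n in("side","top")};pickle.dump(P,open("p1.pkl","wb"))
P0=pickle.load(open("p0.pkl","rb"))
for n in P:
    d=cv2.absdiff(P[n]["img"],P0[n]["img"]).max(2)>60
    cv2.imwrite(f"pics/d_{n}.png",d*255)
a=P["side"]["img"];b=P["top"]["img"]
cv2.imwrite("pics/h1.png",np.vstack([cv2.resize(a[110:270,320:480],(600,600),interpolation=cv2.INTER_CUBIC)]))
cv2.imwrite("pics/h2.png",a)
E
```

```text
[546.58943137 269.339345   319.1652242 ] 11.825975395855163 39.998939037323 [ 0.530331   -0.29106813  0.01030982]
10.7 [ 481.75695688 -224.42908181  314.94601952] [-0.13969716  0.12496894 -0.61457786] 11.960905329182975[ WARN:0@10.814] global loadsave.cpp:1063 imwrite_ Unsupported depth image for selected encoder is fallbacked to CV_8U.
```

View pics/h1.png

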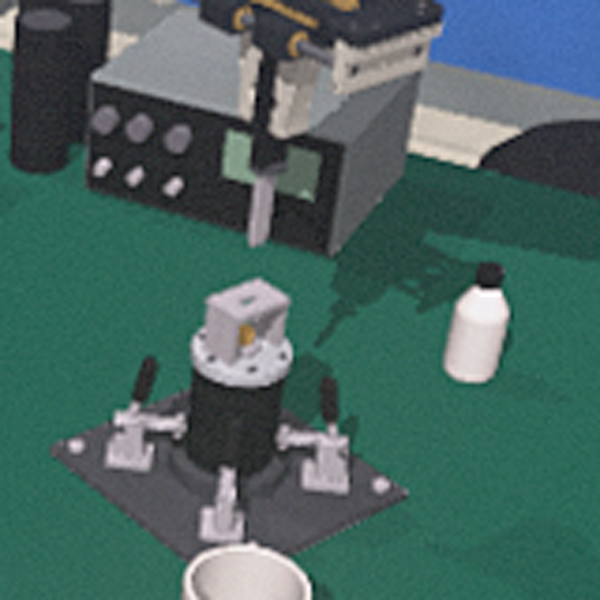

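View pics/h2.png

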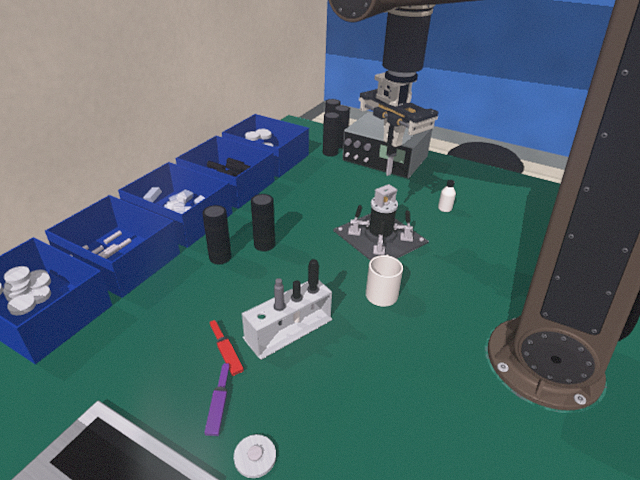

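The crop shows the key hanging upright in the gripper, with the blade end at about (258,243). The guard window is at (249,298), just below it. The full view shows the rack tools, mug, tubes, cap and bottle where they were. Next I get the blade-to-window offset from this same camera.

```bash
python3 - <<'E'
from m import *
P0=pickle.load(open("p0.pkl","rb"));P1=pickle.load(open("p1.pkl","rb"))
T=np.mean([ (env.wait(.02),sensors.sense()["tcp_pos"])[1] for _ in range(10)],0);print("tcp mean",T.round(2))
def proj(p,X):
    q=R.from_quat(p["orientation"]).inv().apply(np.atleast_2d(X)-p["position"]);f=K(p)
    return np.c_[p["cx"]+f*q[:,0]/-q[:,2],p["cy"]-f*q[:,1]/-q[:,2]]
for n,ims in(("side",[P0["side"],P1["side"]]),("top",[P0["top"]])):
    p=ims[0]
    g=np.mean([cv2.cvtColor(i["img"],cv2.COLOR_BGR2GRAY).astype(float) for i in ims],0)
    # render-match: plate top with window, in world grid at z=160
    xs=np.arange(-40,40.1,.5);best=None
    def sample(cx,cy,psi):
        U,V=np.meshgrid(np.arange(-24,24.1,1),np.arange(-32,32.1,1),indexing="ij")
        c,s=np.cos(psi),np.sin(psi)
        W=np.stack([cx+c*U-s*V,cy+s*U+c*V,np.full_like(U,160)],-1).reshape(-1,3)
        q=proj(p,W).astype(np.float32)
        return U.ravel(),V.ravel(),cv2.remap(g.astype(np.float32),q[:,:1].copy(),q[:,1:].copy(),cv2.INTER_CUBIC).ravel()
    U,V,S=sample(481.5,-225,-.422)
    im=S.reshape(49,65);cv2.imwrite(f"pics/rect_{n}.png",cv2.resize(np.clip(im.T[::-1],0,255).astype(np.uint8),None,fx=6,fy=6,interpolation=cv2.INTER_NEAREST))
    A=im[14:35,18:47];w=np.clip(np.percentile(A,60)-A-12,0,None);uu=U.reshape(49,65)[14:35,18:47];vv=V.reshape(49,65)[14:35,18:47]
    print(n,"window uv offset",(w*uu).sum()/w.sum(),(w*vv).sum()/w.sum(),"max dark",w.max())
a=cv2.imread("pics/rect_side.png");b=cv2.imread("pics/rect_top.png");cv2.imwrite("pics/rect.png",np.hstack([a,b]))
# blade in side view, residual vs TCP
p=P1["side"];g=cv2.cvtColor(p["img"],cv2.COLOR_BGR2GRAY).astype(int)
w,c=cloud(p);m=(np.hypot(w[:,0]-T[0],w[:,1]-T[1])<40)&(w[:,2]>200)&(w[:,2]<290);q=w[m]
print("n",len(q),"minz",np.sort(q[:,2])[:5])
for lab,lo,hi,a_,b_ in(("blade",215,255,5,14),("handle",272,290,12,26)):
    k=q[(q[:,2]>lo)&(q[:,2]<hi)]
    print(lab,len(k),k[:,:2].mean(0),rectfit(k[:,:2],a_,b_,[T[0],T[1],-.422],.7))
d0=proj(p,[T-[0,0,z] for z in(108.7,100,80,65)]);print(d0)
for (u,v) in d0[1:]:
    r=int(round(v));print(r,g[r,int(u)-8:int(u)+10],int(u)-8,p["range_z"][r,int(u)-8:int(u)+10].astype(int))
col=int(round(d0[0,0]));r=int(d0[0,1]);print("tip col",col,r-6,g[r-6:r+7,col-1:col+2].mean(1))
E
```

```text
tcp mean [ 481.71 -224.4   314.91]
side window uv offset 0.7504484185164828 1.4919362325360974 max dark 58.459686
top window uv offset 1.127150914355924 0.7929231730997471 max dark 73.44156
n 191 minz [206.06742368 206.757971   208.35088081 208.92352155 209.32734048]
blade 71 [ 479.49892418 -222.10589571] (array([ 4.80069424e+02, -2.23462449e+02, -1.71203468e-01]), np.float64(0.9666174910378438))
handle 65 [ 478.46123009 -218.28334429] (array([ 4.79948677e+02, -2.24726951e+02, -4.28884127e-01]), np.float64(1.1580299824174949))
[[387.91066718 174.6749408 ]
 [388.28486253 171.7623054 ]
 [389.15712797 164.97282707]
 [389.82258163 159.79311573]]
172 [ 82  85  77  69  68  79 130 169 150 149 141  97  31  49  41  50  45  47] 380 [1666 1671 1673 1669 1671 1670 1650 1224 1226 1221 1231 1229 1633 1634
 1638 1625 1625 1633]
165 [ 36  42  42  45  40  63 132 165 145 148 144 107  31  41  42  45  37  33] 381 [1651 1643 1638 1637 1640 1635 1630 1213 1214 1214 1218 1218 1620 1617
 1622 1605 1611 1607]
160 [ 39  47  51  39  36  31  91 161 155 145 152 139  84  85  96  98 105  97] 381 [1636 1630 1630 1627 1631 1619 1622 1204 1202 1202 1209 1209 1602 1603
 1606 1604 1598 1606]
tip col 388 168 [153.33333333 159.33333333 156.33333333 157.         156.
 156.33333333 148.         114.66666667  86.          84.33333333
  84.33333333  85.33333333  85.66666667]
```

View pics/rect.png

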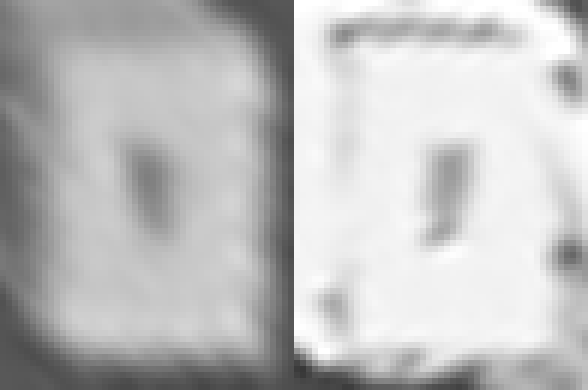

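The rectified views (side left, top right) put the window at about +1.1 mm along the stand's x and +0.6 mm along y from my first guess. In the side view the blade agrees with the sensed TCP to 0.2 px horizontally. Next is a slow probe down with a force stop.

```bash
cat >> m.py <<'E'
UV=np.array([[np.cos(-.422),-np.sin(-.422)],[np.sin(-.422),np.cos(-.422)]])
W0=np.array([481.5,-225.])+UV@[1.1,.6]
def bias():  # sensed minus commanded is steady; measured at hover
    return np.array([.41,.6])
def at(uv,z,**k):  # go to window-frame offset (sensed frame)
    xy=W0+UV@np.asarray(uv)-bias(); return env.move_straight([*xy,z],**k)
def st():
    s=sensors.sense();uv=UV.T@(np.array(s["tcp_pos"][:2])-W0)
    print("t%.1f uv %s z %.2f F(uvz) %s M %s w %.2f"%(s["time_s"],uv.round(2),s["tcp_pos"][2],np.r_[UV.T@s["wrist_force"][:2],s["wrist_force"][2]].round(2),np.round(s["moment"],2),s["gripper_width"]));return s
E
python3 - <<'E'
from m import *
at([0,0],278,vel=60);st()
h=at([0,0],252,vel=20,stop_force=4);print(h);st()
E
```

```text
t11.7 uv [ 0.07 -0.73] z 278.17 F(uvz) [-0.1   0.62  0.16] M [ 0.03  0.04 -0.06] w 11.86
True
t12.5 uv [-0.1  -0.74] z 263.59 F(uvz) [0.02 0.11 4.88] M [ 0.41  0.36 -0.02] w 11.92
```

```bash
cat >> m.py <<'E'
def tryat(uv,zlow=252,zup=266):
    """closed-loop on sensed xy above the plate, then probe down"""
    c=W0+UV@np.asarray(uv,float);b=np.zeros(2)
    env.move_straight([*c,zup],vel=25)
    b=c-np.mean([sensors.sense()["tcp_pos"][:2] for _ in range(3)],0)
    env.move_straight([*(c+b),zup],vel=25)
    h=env.move_straight([*(c+b),zlow],vel=20,stop_force=4);print("target",uv,"bias",b.round(2),"stopped",h);s=st();return h
E
python3 - <<'E'
from m import *
for uv in([0,0],[1,0],[-1,0],[0,1]):
    if not tryat(uv): break
E
```

```text
target [0, 0] bias [ 0.06 -0.07] stopped True
t13.4 uv [ 0.24 -0.08] z 263.57 F(uvz) [ 0.37 -0.04  3.22] M [ 0.32  0.14 -0.01] w 12.01
target [1, 0] bias [ 0.05 -0.06] stopped True
t14.2 uv [ 0.9  -0.29] z 262.39 F(uvz) [ 1.92 -1.01 -1.69] M [-0.88 -0.26 -0.02] w 12.04
target [-1, 0] bias [-0.68  0.1 ] stopped True
t15.1 uv [-0.31  0.1 ] z 265.26 F(uvz) [ 0.73  0.32 -0.91] M [-0.24 -0.35 -0.01] w 12.04
target [0, 1] bias [ 0.4  -0.06] stopped True
t15.9 uv [0.61 0.82] z 263.48 F(uvz) [-0.56  0.24  3.13] M [0.08 0.08 0.  ] w 12.02
```

```bash
python3 - <<'E'
from m import *
for uv in([1.7,0],[2.3,0],[1.7,-1],[1.7,1]):
    if not tryat(uv): break
E
```

```text
target [1.7, 0] bias [-0.   -0.08] stopped False
t17.3 uv [ 1.49 -0.28] z 251.64 F(uvz) [ 0.47 -2.92 -3.28] M [-1.49  0.54 -0.04] w 12.09
```

```bash
python3 - <<'E'
from m import *
for uv in([1.6,-.6],[1.6,-1.0]):
    env.move_straight([*(W0+UV@np.array(uv)),251.6],vel=10);env.wait(.2);st()
E
```

```text
t17.8 uv [ 1.53 -0.52] z 251.53 F(uvz) [-0.56 -1.23 -1.45] M [-0.52  0.53 -0.01] w 11.55
t18.2 uv [ 1.72 -0.86] z 251.68 F(uvz) [-0.02  0.06 -0.59] M [0.04 0.07 0.02] w 11.66
```

```bash
python3 - <<'E'
from m import *
c=W0+UV@np.array([1.6,-1.0])
for z in np.arange(248,235.5,-1.):
    env.move_straight([*c,z],vel=15);env.wait(.08)
    s=st()
    if s["wrist_force"][2]>7: print("high");break
    if s["wrist_force"][2]>1.5 : zc=locals().get("zc",z); 
    if "zc" in globals() and zc-z>=5: break
E
```

```text
t18.7 uv [ 1.62 -1.01] z 247.98 F(uvz) [-0.43 -0.81 -0.63] M [0.09 0.03 0.07] w 11.71
t19.0 uv [ 1.59 -1.  ] z 246.99 F(uvz) [ 0.08 -0.27 -1.28] M [ 0.01  0.05 -0.03] w 12.27
t19.4 uv [ 1.59 -1.02] z 245.99 F(uvz) [ 0.79 -0.12 -0.34] M [0.09 0.04 0.02] w 11.66
t19.7 uv [ 1.58 -1.02] z 244.98 F(uvz) [-0.01 -0.23 -0.42] M [ 0.01  0.02 -0.03] w 12.09
t20.0 uv [ 1.61 -0.99] z 243.98 F(uvz) [-0.39 -0.09 -1.58] M [ 0.05  0.08 -0.03] w 11.86
t20.4 uv [ 1.58 -0.99] z 242.99 F(uvz) [ 0.18 -0.35 -0.91] M [ 0.02  0.06 -0.01] w 12.07
t20.7 uv [ 1.65 -1.02] z 242.24 F(uvz) [-0.26 -0.29  2.58] M [ 0.29  0.44 -0.04] w 11.90
t21.0 uv [ 1.65 -1.01] z 241.09 F(uvz) [-0.54  0.11  3.04] M [0.27 0.45 0.02] w 12.08
t21.4 uv [ 1.62 -1.03] z 240.04 F(uvz) [-0.36  0.48  4.08] M [0.3  0.45 0.04] w 12.14
t21.7 uv [ 1.63 -0.99] z 239.04 F(uvz) [-1.59  0.18  4.64] M [ 0.27  0.46 -0.02] w 11.65
t22.0 uv [ 1.66 -1.02] z 238.06 F(uvz) [-1.47  0.2   3.12] M [ 0.25  0.5  -0.02] w 11.89
t22.4 uv [ 1.64 -0.99] z 237.05 F(uvz) [-1.31  0.05  4.36] M [0.31 0.52 0.01] w 12.04
```

```bash
python3 - <<'E'
from m import *
env.move_straight([*(W0+UV@np.array([1.6,-1.0])),236.6],vel=10);env.wait(.3)
for _ in range(3): env.wait(.1);s=st()
print(s["gripper_force"])
p=optics.camera("side");cv2.imwrite("pics/end.png",cv2.resize(p["img"][130:240,340:450],(600,600),interpolation=cv2.INTER_CUBIC))
E
```

```text
t23.0 uv [ 1.61 -0.99] z 236.60 F(uvz) [-1.3  -0.63  4.51] M [ 0.27  0.43 -0.02] w 11.87
t23.1 uv [ 1.64 -1.01] z 236.62 F(uvz) [-1.21  0.12  4.45] M [0.26 0.44 0.  ] w 11.68
t23.2 uv [ 1.63 -0.99] z 236.63 F(uvz) [-1.16 -0.57  3.87] M [ 0.19  0.43 -0.02] w 11.66
39.99816656112671
```

View pics/end.png

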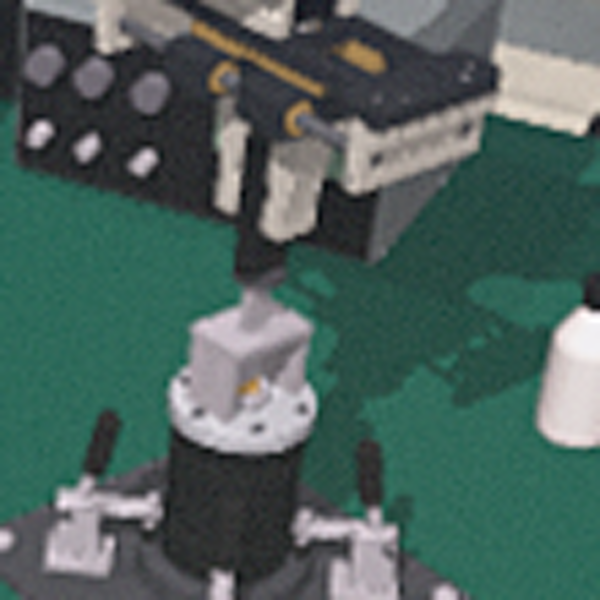

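The blade stands in the window at about (258,318), upright under the collar at (258,275). The force is steady at about 4.5 N, and the press depth is about 6 mm.

```bash
python3 -c "
from h import *
print(ticket.job_done())"
```

```text
the job is handed in; nothing more can be done
None
```

I handed the job in with the vent key gripped by its handle, its blade down through the guard window and the valve pressed about 6 mm (estimated from arm height and force; the result was not reported back). The rack tools and bench things looked unmoved in the side view, but the red and purple look-alikes fell over while the arm moved in to the key.

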